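# Put the forming tools back in their fitted inlays

### The job

The course is over: put the four silversmithing tools back in the wooden tool tray, each right side up as it lies now and fully down in the foam recess that is cut to its shape (round bench block, brass doming cube, grooved swage block, wooden ring clamp). Leave the mug and the hammer where they are.

Things in the scene. Friction and masses are not known exactly. Their poses are not given: they have to be found in the camera images.
- round_block: Loose round steel bench block: bright steel disc on a black rubber foot, 62 mm diameter, 25 mm high, about 0.45 kg. Origin: centre of its underside; z up.
- doming_cube: Loose brass doming cube, 40 x 40 x 40 mm, with round hollows in its faces, about 0.5 kg. Origin: centre of its underside; z up. x and y are square to its faces.
- swage_block: Loose grey steel swage block, 50 mm (its x) by 100 mm (its y), 25 mm high, four grooves of growing width across its top (they run along x, 8 mm deep), about 0.7 kg. Origin: centre of its underside; z up.
- ring_clamp: Loose wooden ring clamp (two light wood jaws, brass band around the middle, leather at the ends), lying flat: 25 mm (its x) by 124 mm (its y), 24 mm high, about 0.09 kg. Origin: centre of its underside; z up.
- inlay_round: The inlay cut for the round bench block. Fixed dark foam slab 105 mm (x) by 160 mm (y), top 18 mm above the table; origin: centre of its underside, 4 mm above the table, z up. In its middle is a round recess of 78 mm diameter, 8 mm deep, its blue floor 6 mm above the origin (10 mm above the table). Four inlays fill a wooden tray, flush with its 8 mm thick rim, in any order.
- inlay_cube: The inlay cut for the doming cube. Fixed dark foam slab 105 mm (x) by 160 mm (y), top 18 mm above the table; origin: centre of its underside, 4 mm above the table, z up. In its middle is a square recess 56 x 56 mm, 8 mm deep, its blue floor 6 mm above the origin (10 mm above the table).
- inlay_swage: The inlay cut for the swage block. Fixed dark foam slab 105 mm (x) by 160 mm (y), top 18 mm above the table; origin: centre of its underside, 4 mm above the table, z up. In its middle is an oblong recess 66 mm (x) by 116 mm (y), 8 mm deep, its blue floor 6 mm above the origin (10 mm above the table).
- inlay_clamp: The inlay cut for the ring clamp. Fixed dark foam slab 105 mm (x) by 160 mm (y), top 18 mm above the table; origin: centre of its underside, 4 mm above the table, z up. In its middle is a narrow recess 41 mm (x) by 140 mm (y), 8 mm deep, its blue floor 6 mm above the origin (10 mm above the table).
- mug: Bystander: white mug, 80 mm wide, 95 mm high, with a handle, standing beyond the work. Origin: centre of its underside.
- hammer: Bystander: small ball hammer with a wooden handle, 255 mm long, 25 mm high, lying beyond the work. Origin: under the middle of its handle; its y runs from handle end to head.
Mind the look-alikes: they are no part of the job. Leave any turquoise look-alike of the inlay_swage alone. Leave any turquoise look-alike of the inlay_round alone.

How it is judged:
By the outcome, as a careful person would: the job done as asked, in the order asked, and still so for the second after the job is handed in, with the robot touching nothing.
It also fails if it takes over 109 s, if anything falls off the work surface, if the arm or the gripper's body presses on something with over 40 N, if the wrist force passes 120 N, or if a joint passes its speed limit or range.

### The arm

A 6-joint arm with a two-finger parallel gripper is mounted at the origin on the work surface. World frame = base frame: x ahead of the robot, y to its left, z up, the work surface at z = 0. Lengths are in mm, angles in rad, forces in N, time in s.
With the tool pointing down it reaches from about 325 to 900 mm from the base axis. Payload 6.1 kg.
Tool frame: the origin (TCP) lies midway between the tips of the shut fingers; the grasp point (between the pads) lies 19 mm behind it; z points along the fingers, y is the line along which they close (so a half turn about z gives the same grasp; the last joint's range is limited). The gripper opens to 87 mm and grips with 3 to 60 N. Pads are 19 mm wide; open, the fingers measure 117 mm over their backs; the gripper's body (75 mm by 190 mm) begins 51 mm behind the grasp point.
Start: joints at [-1.269, 0.22, 1.526, -0, 1.395, -0.126], TCP at [259.286, -568.671, 222.538] pointing down, gripper open.
Joint ranges: [-2.98, 2.98], [-0.91, 2.08], [0.09, 2.57], [-1.24, 4.39], [0.2, 2.65], [-2.68, 2.68]. Speed limits (rad/s): [2.57, 2.57, 3.01, 3.14, 3.14, 3.14].

### API

Orientations are given as [roll, pitch, yaw] about the fixed x, y, z axes, in that order (R = Rz(yaw) Ry(pitch) Rx(roll)).
In Python, from workcell import bot gives the robot as it stands.
- The arm moves only by the tool apply_moves, never from a script. Its argument "moves" is a list of rows, each an object of numbers: "gripper": the finger opening in cm, from 0 to 8.7; "x", "y", "z": the shift along the tool's x, y, z in cm; "rx", "ry", "rz": the turn, a rotation vector about the tool's x, y, z in degrees. In form: [{"gripper": .., "x": .., "y": .., "z": .., "rx": .., "ry": .., "rz": ..}, ...]. A call has 1 to 10 rows; each row is the pose to reach, as a shift and turn from the pose commanded when the call began, along the tool's axes at that moment; what a row does not reach only later rows make up. A row lasts 1/10 s, in which the tool goes at most 50 mm and 8.59 degrees, less where a joint would pass 70% of its speed; a pose out of reach is approached as far as the arm can. A call with a gripper value outside its range is refused whole. The fingers move at their own pace and stop on an object; "newtons" is the grip in N (left out, the last holds). Time passes only in rows, so rows that repeat a pose let the fingers close. It gives the time, the measured TCP pose, the force, the opening and the grip force at its end, in the units of the state.
- bot.get_obs(): the state, without advancing time (a new reading comes with each control period).
- bot.grab_frame(name): name is "scene" or "top" or "wrist"; returns a dict with "frame" (480x640x3 uint8, red, green, blue), "fx", "fy", "cx", "cy" (pixels), "R" (3x3) and "t" (3): a world point X has camera coordinates R X + t. Camera axes: x right, y down, z forward; pixel columns grow to the right and rows downward; lengths in mm; the calibration is good to about 2 mm. A picture is of the moment at which its call begins. There is no depth.
- bot.job_done(): hands the job in; it is judged then, once.
Trained networks look in a picture, given as the dict that the camera call returned (one of the last four; its "shot" number tells which), for a name from the list of things; names that differ only in an ending like _2 or _b are one class to them, and where a whole thing is asked for, a point or a joint stands for the part that bears it (a point fixed in the world has none). Each returns a list of dicts, best first, with "conf" (0 to 1); they miss things now and then, are a little off and sometimes report something else, mostly with a low value. They report only what shows in the picture. A call takes as long as a camera call. They do not tell look-alikes from the thing itself.
- bot.silhouettes(picture, label): "region" (480x640 bool, what is visible of it) and "point" ([column, row] in pixels, amid what is visible of it).
The state is a dict: "t": time; "joint_pos": joint angles; "dq": joint speeds; "joint_torque": joint torques, N m; "position": TCP position; "orientation": TCP orientation; "force": force on the tool from outside, world axes, zero at the start; "ft_torque": the same for the moment, N m; "grip_width": finger opening in mm; "gripper_force": force on a finger pad.
Only numpy, scipy, OpenCV 4.12 (cv2) and the standard library are available. Lean on these libraries where they do the work, as an engineer would, in place of code of your own. Each camera call takes 0.05 s, during which the arm holds its last target. There are 200 camera calls.

## Working session

There is one attempt and no reset: what is moved stays moved. The work goes in short steps, Python scripts to look and compute and a tool call to move; the robot and the scene stay as the last step left them, time stands still between calls to the robot, and variables do not carry over. Pictures are saved under pics/ and viewed, at most 14 in all, crops included, and the job is handed in when it is done.

Besides the shell and the picture viewer there is one more tool, called after "Emit:" as name(argument=value, ...) on one line, values as JSON. apply_moves: Moves the arm, as the interface text tells. Its arguments: {"type":"object","properties":{"moves":{"type":"array","items":{"type":"object","properties":{"gripper":{"type":"number"},"x":{"type":"number"},"y":{"type":"number"},"z":{"type":"number"},"rx":{"type":"number"},"ry":{"type":"number"},"rz":{"type":"number"}}}},"newtons":{"type":"number"}},"required":["moves"]}

```bash
mkdir -p pics; cat > h.py <<'E'
import numpy as np, cv2
from workcell import bot
def save(p,n): cv2.imwrite(f"pics/{n}.png",cv2.cvtColor(p["frame"],cv2.COLOR_RGB2BGR))
def back(p,uv,z):
    uv=np.atleast_2d(np.float64(uv)); R=np.array(p["R"]);t=np.array(p["t"]).ravel()
    d=np.c_[(uv[:,0]-p["cx"])/p["fx"],(uv[:,1]-p["cy"])/p["fy"],np.ones(len(uv))]@R
    c=-R.T@t
    return c+d*((z-c[2])/d[:,2])[:,None]
E
python3 - <<'E'
from h import *
for c in("top","scene"):
    p=bot.grab_frame(c); save(p,c+"0"); print(c,p["fx"],-np.array(p["R"]).T@np.array(p["t"]).ravel())
    for n,z in dict(round_block=25,doming_cube=40,swage_block=25,ring_clamp=24,inlay_round=18,inlay_cube=18,inlay_swage=18,inlay_clamp=18,mug=50,hammer=12).items():
        for s in bot.silhouettes(p,n):
            m=s["region"].astype(np.uint8); v,u=np.nonzero(m)
            if len(u)<5: continue
            w=back(p,np.c_[u,v],z)[:,:2]
            r=cv2.minAreaRect(w.astype(np.float32))
            print(n,round(s["conf"],2),np.round(s["point"]),len(u),"rect",np.round(r[0]),np.round(r[1]),round(r[2],1))
E
```

```text
top 581.2693874458323 [ 352.78324452   16.32088584 1220.73752835]
round_block 0.77 [172. 200.] 750 rect [591. 291.] [66. 59.] 45.8
doming_cube 0.61 [168. 268.] 484 rect [452. 290.] [45. 46.] 16.1
swage_block 0.57 [258. 274.] 1192 rect [433. 109.] [ 52. 101.] 21.0
ring_clamp 0.9 [251. 203.] 760 rect [584. 128.] [ 29. 123.] 12.9
inlay_round 0.88 [184. 372.] 4407 rect [239. 257.] [165. 110.] 79.2
inlay_round 0.65 [356. 126.] 1368 rect [ 749. -130.] [ 84. 255.] 2.4
inlay_cube 0.69 [379. 259.] 3899 rect [ 466. -145.] [106. 161.] 1.3
inlay_swage 0.93 [466. 354.] 4113 rect [ 270. -314.] [106. 162.] 6.6
inlay_swage 0.67 [460. 259.] 3901 rect [ 469. -307.] [105. 162.] 0.5
inlay_clamp 0.95 [454. 211.] 3877 rect [ 576. -305.] [109. 163.] 0.5
mug 0.73 [254. 113.] 1884 rect [768. 128.] [111. 105.] 44.6
hammer 0.83 [358. 126.] 1285 rect [ 751. -131.] [ 83. 256.] 2.9
scene 478.02939456565815 [ 841.52215625 -525.21665931  704.97981127]
doming_cube 0.72 [364. 140.] 435 rect [461. 273.] [43. 89.] 20.6
swage_block 0.82 [315. 186.] 1018 rect [438.  98.] [ 56. 127.] 20.9
ring_clamp 0.85 [384. 210.] 652 rect [589. 118.] [ 29. 140.] 14.7
inlay_round 0.71 [281. 126.] 2109 rect [243. 248.] [175. 124.] 78.3
inlay_round 0.7 [309. 304.] 4905 rect [ 572. -143.] [108. 163.] 1.1
inlay_cube 0.93 [254. 274.] 4160 rect [ 465. -146.] [106. 161.] 0.7
inlay_swage 0.8 [195. 347.] 6166 rect [ 468. -307.] [110. 165.] 1.2
inlay_swage 0.65 [104. 298.] 5186 rect [ 275. -317.] [115. 165.] 5.9
inlay_swage 0.52 [248. 378.] 7081 rect [ 575. -305.] [110. 163.] 0.8
inlay_clamp 0.7 [245. 379.] 6973 rect [ 575. -305.] [108. 162.] 1.0
mug 0.62 [475. 234.] 2612 rect [765. 131.] [ 83. 175.] 9.1
hammer 0.79 [411. 337.] 2214 rect [ 757. -130.] [ 84. 261.] 7.0
```

View pics/top0.png

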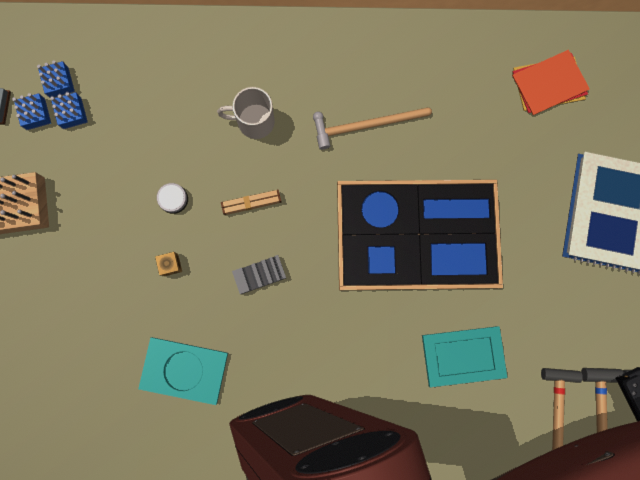

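View pics/scene0.png

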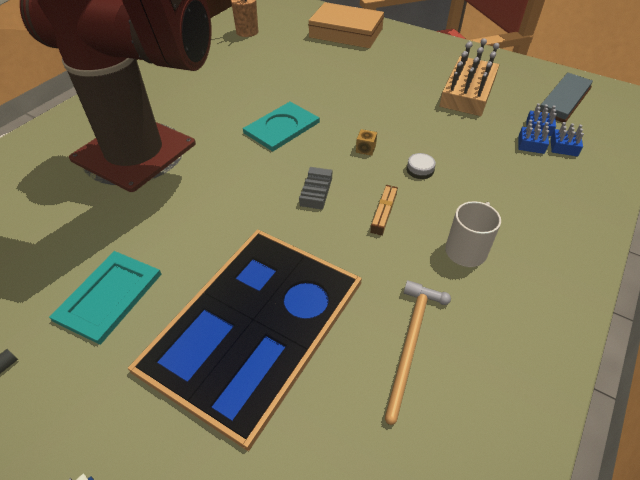

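The top view shows the tray (columns 338–502, rows 180–290). Its blue recesses are round (380,209), clamp (456,209), cube (381,260) and swage (459,260). The turquoise look-alikes are at (184,371) and (465,356). The tools are the disc (172,198), cube (168,264), swage (260,274) and clamp (251,202), and the scene view agrees with all of this. Next I fit the poses precisely.

```bash
cat >> h.py <<'E'
from scipy.optimize import minimize
def corners(n):
    if n=="round_block":
        a=np.linspace(0,2*np.pi,40,endpoint=False); P=[(31*np.cos(b),31*np.sin(b),z) for b in a for z in(0,25)]
    else:
        w,l,h=dict(doming_cube=(40,40,40),swage_block=(50,100,25),ring_clamp=(25,124,24))[n]
        P=[(x*w/2,y*l/2,z*h) for x in(-1,1) for y in(-1,1) for z in(0,1)]
    return np.array(P)
def proj(p,X):
    c=X@np.array(p["R"]).T+np.array(p["t"]).ravel()
    return np.c_[c[:,0]/c[:,2]*p["fx"]+p["cx"],c[:,1]/c[:,2]*p["fy"]+p["cy"]]
def iou(p,mask,n,q,z0=0):
    c,s=np.cos(q[2]),np.sin(q[2]); X=corners(n)@np.array([[c,-s,0],[s,c,0],[0,0,1]]).T+[q[0],q[1],z0]
    m=np.zeros((480*4,640*4),np.uint8); cv2.fillConvexPoly(m,cv2.convexHull(((proj(p,X)+.5)*4).astype(np.int32)),1)
    m=cv2.resize(m.astype(np.float32),(640,480),interpolation=cv2.INTER_AREA); k=mask.astype(np.float32)
    return np.minimum(m,k).sum()/np.maximum(m,k).sum()
def fit(views,n,q0,z0=0):
    f=lambda q:-sum(iou(p,m,n,(q[0],q[1],q[2]/50),z0) for p,m in views)
    q0=np.array([q0[0],q0[1],q0[2]*50])
    r=minimize(f,q0,method="Nelder-Mead",options=dict(initial_simplex=[q0]+[q0+d for d in 8*np.eye(3)],xatol=.1,fatol=1e-4))
    return np.r_[r.x[:2],r.x[2]/50],-r.fun/len(views)
E
python3 - <<'E'
from h import *
o=bot.get_obs(); print(o)
t=bot.grab_frame("top"); s=bot.grab_frame("scene")
Q=dict(round_block=(588,288,0),doming_cube=(448,285,.28),swage_block=(431,107,.36),ring_clamp=(582,126,.22))
for n,q in Q.items():
    vs=[]
    for p in(t,s):
        for r in bot.silhouettes(p,n):
            if iou(p,r["region"],n,q)>.3: vs.append((p,r["region"]));break
    for v in [vs]+[[v] for v in vs]: 
        a,b=fit(v,n,q); print(n,len(v),np.round(a,2),round(b,3))
for p in(t,s):
    f=p["frame"].astype(int); m=((f[...,2]>110)&(f[...,0]<70)&(f[...,1]<110)).astype(np.uint8)
    for c in cv2.findContours(m,cv2.RETR_EXTERNAL,cv2.CHAIN_APPROX_NONE)[0]:
        if cv2.contourArea(c)<150: continue
        w=back(p,c[:,0],10)[:,:2]; r=cv2.minAreaRect(w.astype(np.float32))
        if 350<r[0][0]<650 and -450<r[0][1]<-50: print("recess",np.round(r[0],1),np.round(r[1]),round(r[2],1))
E
```

```text
{'t': 1.1, 'joint_pos': array([-1.26908262e+00,  2.20389966e-01,  1.52648787e+00, -1.57847372e-05,
        1.39474002e+00, -1.26070384e-01]), 'dq': array([ 0.00115886,  0.00096258,  0.00083456,  0.00113596, -0.00149134,
        0.00075831]), 'joint_torque': array([-7.23205558e-04, -4.94574845e+01, -3.87718642e+01,  6.97701797e-02,
        4.68668249e-02,  1.88334059e-05]), 'position': array([ 259.28873743, -568.6612724 ,  222.55029065]), 'orientation': array([-3.14156570e+00,  1.22485472e-05,  4.27786852e-01]), 'force': array([-0.18520326,  1.04346387, -0.10421356]), 'ft_torque': array([-0.00238441, -0.02590763, -0.00964484]), 'gripper_force': 0.0, 'grip_width': 87.30978343492778}
round_block 2 [ 5.9241e+02  2.9405e+02 -9.0000e-02] 0.904
round_block 1 [ 5.9336e+02  2.9332e+02 -1.6000e-01] 0.914
round_block 1 [ 5.9009e+02  2.9565e+02 -8.0000e-02] 0.914
doming_cube 2 [4.5304e+02 2.9417e+02 2.4000e-01] 0.886
doming_cube 1 [4.5347e+02 2.9483e+02 2.4000e-01] 0.939
doming_cube 1 [4.5011e+02 2.9489e+02 3.4000e-01] 0.87
swage_block 2 [4.3313e+02 1.0773e+02 3.6000e-01] 0.921
swage_block 1 [4.3339e+02 1.0806e+02 3.4000e-01] 0.961
swage_block 1 [4.3211e+02 1.0975e+02 3.8000e-01] 0.898
ring_clamp 2 [5.8570e+02 1.2754e+02 2.3000e-01] 0.898
ring_clamp 1 [5.8705e+02 1.2767e+02 2.3000e-01] 0.95
ring_clamp 1 [5.8381e+02 1.2973e+02 2.4000e-01] 0.916
recess [ 467.4 -146.3] [53. 54.] 0.5
recess [ 469.7 -308.8] [ 63. 114.] 0.5
recess [ 577.4 -306.9] [ 37. 138.] 0.5
recess [ 574.9 -143.9] [73. 75.] 0.5
recess [ 573.  -303.9] [ 38. 138.] 1.1
recess [ 465.5 -306.4] [ 62. 113.] 1.1
recess [ 569.2 -141.8] [73. 72.] 58.2
recess [ 462.2 -143. ] [52. 51.] 1.2
```

```bash
cat >> h.py <<'E'
def delta(T,cur=None):
    o=bot.get_obs(); c=cur or [*o["position"],o["orientation"][2]]
    y=c[3]; d=np.array(T[:3])-c[:3]
    x=np.array([np.cos(y),np.sin(y)]); 
    yy=np.array([np.sin(y),-np.cos(y)])
    rz=-np.degrees((T[3]-y+np.pi/2)%np.pi-np.pi/2) if len(T)<5 else -np.degrees(T[3]-y)
    return dict(x=round(d[:2]@x/10,2),y=round(d[:2]@yy/10,2),z=round(-d[2]/10,2),rz=round(rz,1))
E
python3 - <<'E'
from h import *
print(delta((433,109,130,1.93,1)))
E
```

```text
{'x': np.float64(43.92), 'y': np.float64(-54.45), 'z': np.float64(9.26), 'rz': np.float64(-86.1)}
```

Emit:
apply_moves(moves=[{"x": 43.9, "y": -54.5, "z": 9.3, "rz": -86, "gripper": 8.7}, {"x": 43.9, "y": -54.5, "z": 9.3, "rz": -86, "gripper": 8.7}, {"x": 43.9, "y": -54.5, "z": 9.3, "rz": -86}, {"x": 43.9, "y": -54.5, "z": 9.3, "rz": -86}, {"x": 43.9, "y": -54.5, "z": 9.3, "rz": -86}, {"x": 43.9, "y": -54.5, "z": 9.3, "rz": -86}, {"x": 43.9, "y": -54.5, "z": 9.3, "rz": -86}, {"x": 43.9, "y": -54.5, "z": 9.3, "rz": -86}, {"x": 43.9, "y": -54.5, "z": 9.3, "rz": -86}, {"x": 43.9, "y": -54.5, "z": 9.3, "rz": -86}])

```text
validation failed for argument at $.mo...
```

```bash
python3 - <<'E'
from h import *
print(delta((433,109,130,1.93,1)), bot.get_obs()["joint_pos"])
E
```

```text
{'x': np.float64(43.92), 'y': np.float64(-54.45), 'z': np.float64(9.26), 'rz': np.float64(-86.1)} [-1.26911041e+00  2.20371761e-01  1.52649485e+00  6.11217091e-06
  1.39470138e+00 -1.26092744e-01]
```

Emit:
apply_moves(moves=[{"gripper": 8.7, "x": 43.9, "y": -54.5, "z": 9.3, "rx": 0, "ry": 0, "rz": -86}, {"gripper": 8.7, "x": 43.9, "y": -54.5, "z": 9.3, "rx": 0, "ry": 0, "rz": -86}, {"gripper": 8.7, "x": 43.9, "y": -54.5, "z": 9.3, "rx": 0, "ry": 0, "rz": -86}, {"gripper": 8.7, "x": 43.9, "y": -54.5, "z": 9.3, "rx": 0, "ry": 0, "rz": -86}, {"gripper": 8.7, "x": 43.9, "y": -54.5, "z": 9.3, "rx": 0, "ry": 0, "rz": -86}, {"gripper": 8.7, "x": 43.9, "y": -54.5, "z": 9.3, "rx": 0, "ry": 0, "rz": -86}, {"gripper": 8.7, "x": 43.9, "y": -54.5, "z": 9.3, "rx": 0, "ry": 0, "rz": -86}, {"gripper": 8.7, "x": 43.9, "y": -54.5, "z": 9.3, "rx": 0, "ry": 0, "rz": -86}, {"gripper": 8.7, "x": 43.9, "y": -54.5, "z": 9.3, "rx": 0, "ry": 0, "rz": -86}, {"gripper": 8.7, "x": 43.9, "y": -54.5, "z": 9.3, "rx": 0, "ry": 0, "rz": -86}])

```text
t: 2.6
position: [382.3, -86.7, 156.9]
orientation: [3.14, 0.001, 1.933]
force: [1.1, 0.5, 0.1]
grip_width: 86.8
gripper_force: 0.0
```

```bash
python3 - <<'E'
from h import *
print(delta((433,109,130,1.93,1)), bot.get_obs()["joint_pos"])
E
```

```text
{'x': np.float64(16.5), 'y': np.float64(11.68), 'z': np.float64(2.69), 'rz': np.float64(0.2)} [-4.24959649e-01 -3.16247500e-01  2.16897048e+00  1.02468311e-04
  1.28713977e+00 -7.87568609e-01]
```

Emit:
apply_moves(moves=[{"gripper": 8.7, "x": 16.5, "y": 11.7, "z": 2.7, "rx": 0, "ry": 0, "rz": 0}, {"gripper": 8.7, "x": 16.5, "y": 11.7, "z": 2.7, "rx": 0, "ry": 0, "rz": 0}, {"gripper": 8.7, "x": 16.5, "y": 11.7, "z": 2.7, "rx": 0, "ry": 0, "rz": 0}, {"gripper": 8.7, "x": 16.5, "y": 11.7, "z": 2.7, "rx": 0, "ry": 0, "rz": 0}, {"gripper": 8.7, "x": 16.5, "y": 11.7, "z": 2.7, "rx": 0, "ry": 0, "rz": 0}, {"gripper": 8.7, "x": 16.5, "y": 11.7, "z": 2.7, "rx": 0, "ry": 0, "rz": 0}])

```text
t: 3.2
position: [433.7, 108.3, 129.4]
orientation: [-3.141, 0.0, 1.932]
force: [0.1, -0.1, 1.1]
grip_width: 87.3
gripper_force: 0.0
```

```bash
python3 - <<'E'
from h import *
p=bot.grab_frame("wrist"); save(p,"w1")
o=bot.get_obs(); print(o["position"],o["orientation"])
for s in bot.silhouettes(p,"swage_block"): print(s["conf"],s["point"],fit([(p,s["region"])],"swage_block",(433,108,.36)))
print(delta((433,109,12,1.93,1)))
E
```

```text
[433.77934388 107.1020894  129.60294036] [-3.14093491e+00  3.46223590e-04  1.92955602e+00]
{'x': np.float64(0.28), 'y': np.float64(0.01), 'z': np.float64(11.77), 'rz': np.float64(-0.1)}
```

View pics/w1.png

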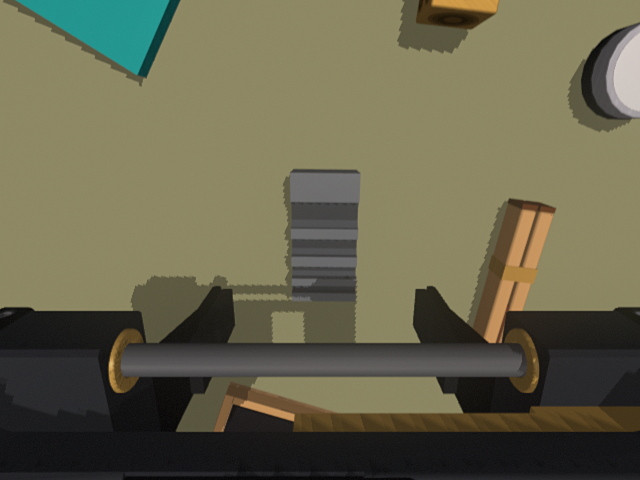

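The wrist view shows the swage block (columns 291–359, far edge at row 170) centred between the fingers (233/414) and square to them. I grasp it now.

Emit:
apply_moves(moves=[{"gripper": 8.7, "x": 0.2, "y": 0, "z": 5, "rx": 0, "ry": 0, "rz": 0}, {"gripper": 8.7, "x": 0.2, "y": 0, "z": 9, "rx": 0, "ry": 0, "rz": 0}, {"gripper": 8.7, "x": 0.2, "y": 0, "z": 11, "rx": 0, "ry": 0, "rz": 0}, {"gripper": 8.7, "x": 0.2, "y": 0, "z": 11.9, "rx": 0, "ry": 0, "rz": 0}, {"gripper": 4, "x": 0.2, "y": 0, "z": 11.9, "rx": 0, "ry": 0, "rz": 0}, {"gripper": 4, "x": 0.2, "y": 0, "z": 11.9, "rx": 0, "ry": 0, "rz": 0}, {"gripper": 4, "x": 0.2, "y": 0, "z": 11.9, "rx": 0, "ry": 0, "rz": 0}, {"gripper": 4, "x": 0.2, "y": 0, "z": 11.9, "rx": 0, "ry": 0, "rz": 0}, {"gripper": 4, "x": 0.2, "y": 0, "z": 11.9, "rx": 0, "ry": 0, "rz": 0}, {"gripper": 4, "x": 0.2, "y": 0, "z": 11.9, "rx": 0, "ry": 0, "rz": 0}], newtons=45)

```text
t: 4.3
position: [433.9, 109.0, 11.3]
orientation: [3.14, 0.0, 1.928]
force: [-0.2, -1.2, 2.9]
grip_width: 49.4
gripper_force: 45.0
```

```bash
python3 - <<'E'
from h import *
o=bot.get_obs(); print(o["position"],o["orientation"])
E
```

```text
[433.85675226 109.02200923  11.28212104] [3.14036682e+00 3.45290944e-04 1.92798126e+00]
```

Emit:
apply_moves(moves=[{"gripper": 4, "x": 0, "y": 0, "z": -1, "rx": 0, "ry": 0, "rz": 0}, {"gripper": 4, "x": 0, "y": 0, "z": -3, "rx": 0, "ry": 0, "rz": 0}, {"gripper": 4, "x": 0, "y": 0, "z": -5, "rx": 0, "ry": 0, "rz": 0}, {"gripper": 4, "x": 0, "y": 0, "z": -7, "rx": 0, "ry": 0, "rz": 0}, {"gripper": 4, "x": 0, "y": 0, "z": -8, "rx": 0, "ry": 0, "rz": 0}, {"gripper": 4, "x": 0, "y": 0, "z": -8, "rx": 0, "ry": 0, "rz": 0}])

```text
t: 4.9
position: [434.1, 109.0, 91.9]
orientation: [3.139, 0.001, 1.928]
force: [-0.5, -0.2, -5.7]
grip_width: 49.0
gripper_force: 45.0
```

```bash
python3 - <<'E'
from h import *
p=bot.grab_frame("scene"); save(p,"s1")
p=bot.grab_frame("wrist"); save(p,"w2")
a=cv2.imread("pics/s1.png")[60:300,150:450];b=cv2.imread("pics/w2.png")
cv2.imwrite("pics/c1.png",np.hstack([cv2.resize(a,(400,320)),cv2.resize(b,(400,320))]))
o=bot.get_obs();print(o["position"],o["grip_width"],o["force"]); print(delta((468.5,-306.5,90,1.58,1)))
E
```

```text
[432.59672019 108.8717725   89.93740768] 49.37803855584053 [ 0.23168053 -0.21262771 -6.23812351]
{'x': np.float64(-40.17), 'y': np.float64(-11.16), 'z': np.float64(-0.01), 'rz': np.float64(19.9)}
```

View pics/c1.png

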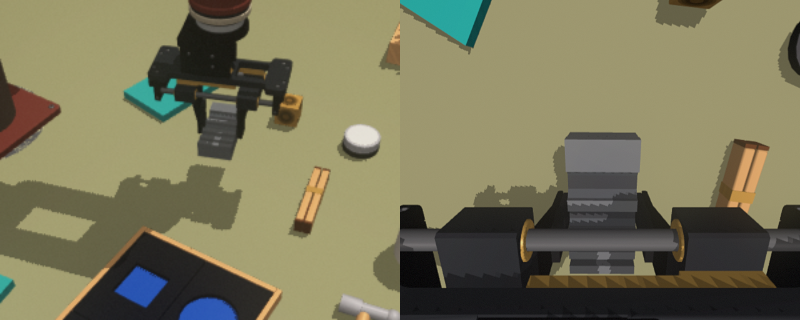

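```bash
python3 - <<'E'
from h import *
p=bot.grab_frame("wrist"); o=bot.get_obs(); y=o["orientation"][2]
print((back(p,[[264,208],[324,208],[384,208]],104)-o["position"])[:,:2]@np.array([[np.cos(y),np.sin(y)],[np.sin(y),-np.cos(y)]]).T)
E
```

```text
[[ 5.22679302e+01 -2.41954085e+01]
 [ 5.22778869e+01 -3.09787768e-02]
 [ 5.22878367e+01  2.41168535e+01]]
```

Emit:
apply_moves(moves=[{"gripper": 4, "x": -2, "y": -0.5, "z": 0, "rx": 0, "ry": 0, "rz": 2}, {"gripper": 4, "x": -5.5, "y": -1.5, "z": 0, "rx": 0, "ry": 0, "rz": 4}, {"gripper": 4, "x": -10, "y": -2.8, "z": 0, "rx": 0, "ry": 0, "rz": 6}, {"gripper": 4, "x": -14.5, "y": -4, "z": 0, "rx": 0, "ry": 0, "rz": 8}, {"gripper": 4, "x": -19, "y": -5.3, "z": 0, "rx": 0, "ry": 0, "rz": 11}, {"gripper": 4, "x": -23.5, "y": -6.5, "z": 0, "rx": 0, "ry": 0, "rz": 14}, {"gripper": 4, "x": -28, "y": -7.8, "z": 0, "rx": 0, "ry": 0, "rz": 17}, {"gripper": 4, "x": -32.5, "y": -9, "z": 0, "rx": 0, "ry": 0, "rz": 19.9}, {"gripper": 4, "x": -36, "y": -10, "z": 0, "rx": 0, "ry": 0, "rz": 19.9}, {"gripper": 4, "x": -38, "y": -10.6, "z": 0, "rx": 0, "ry": 0, "rz": 19.9}])

```text
t: 6.05
position: [465.9, -286.9, 89.1]
orientation: [-3.14, -0.001, 1.578]
force: [0.6, -0.1, -6.3]
grip_width: 49.4
gripper_force: 45.0
```

```bash
python3 - <<'E'
from h import *
o=bot.get_obs();bot.grab_frame("top");bot.grab_frame("top");o=bot.get_obs();print(o["position"],o["grip_width"],o["dq"].round(3)); print(delta((468.5,-306.5,22,1.58,1)))
E
```

```text
[ 465.98628843 -286.85763942   89.20737707] 49.34707734461458 [ 0.045 -0.029  0.046  0.027  0.026  0.027]
{'x': np.float64(-1.97), 'y': np.float64(0.24), 'z': np.float64(6.72), 'rz': np.float64(-0.2)}
```

Emit:
apply_moves(moves=[{"gripper": 4, "x": -2.1, "y": 0.25, "z": 0, "rx": 0, "ry": 0, "rz": 0}, {"gripper": 4, "x": -2.1, "y": 0.25, "z": 1.5, "rx": 0, "ry": 0, "rz": 0}, {"gripper": 4, "x": -2.1, "y": 0.25, "z": 3.5, "rx": 0, "ry": 0, "rz": 0}, {"gripper": 4, "x": -2.1, "y": 0.25, "z": 5, "rx": 0, "ry": 0, "rz": 0}, {"gripper": 4, "x": -2.1, "y": 0.25, "z": 5.8, "rx": 0, "ry": 0, "rz": 0}, {"gripper": 4, "x": -2.1, "y": 0.25, "z": 6.3, "rx": 0, "ry": 0, "rz": 0}, {"gripper": 4, "x": -2.1, "y": 0.25, "z": 6.6, "rx": 0, "ry": 0, "rz": 0}, {"gripper": 4, "x": -2.1, "y": 0.25, "z": 6.7, "rx": 0, "ry": 0, "rz": 0}, {"gripper": 4, "x": -2.1, "y": 0.25, "z": 6.7, "rx": 0, "ry": 0, "rz": 0}])

```text
t: 7.05
position: [469.9, -305.5, 24.2]
orientation: [3.141, 0.001, 1.581]
force: [-0.1, -0.2, -5.0]
grip_width: 49.3
gripper_force: 45.0
```

```bash
python3 - <<'E'
from h import *
p=bot.grab_frame("scene"); save(p,"s2")
cv2.imwrite("pics/c2.png",cv2.resize(cv2.imread("pics/s2.png")[220:440,80:380],None,fx=2,fy=2))
o=bot.get_obs();print(o["position"],o["force"])
E
```

```text
[ 469.96970894 -305.55109319   24.38099373] [ 0.78252532  0.26414984 -5.44935342]
```

View pics/c2.png

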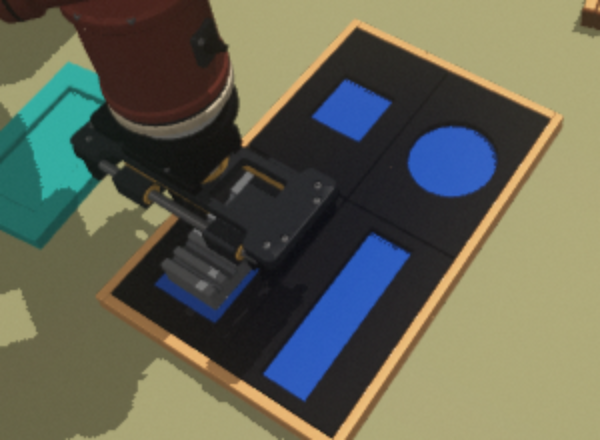

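The block hangs inside the swage recess, with a blue margin visible all round on the near side. I lower it a little further, release and rise.

Emit:
apply_moves(moves=[{"gripper": 4, "x": -0.15, "y": 0, "z": 0.15, "rx": 0, "ry": 0, "rz": 0}, {"gripper": 4, "x": -0.15, "y": 0, "z": 0.2, "rx": 0, "ry": 0, "rz": 0}, {"gripper": 6.2, "x": -0.15, "y": 0, "z": 0.2, "rx": 0, "ry": 0, "rz": 0}, {"gripper": 6.2, "x": -0.15, "y": 0, "z": 0.2, "rx": 0, "ry": 0, "rz": 0}, {"gripper": 6.2, "x": -0.15, "y": 0, "z": 0.2, "rx": 0, "ry": 0, "rz": 0}, {"gripper": 6.2, "x": -0.15, "y": 0, "z": 0.2, "rx": 0, "ry": 0, "rz": 0}, {"gripper": 6.5, "x": -0.15, "y": 0, "z": -2, "rx": 0, "ry": 0, "rz": 0}, {"gripper": 8.7, "x": -0.15, "y": 0, "z": -6, "rx": 0, "ry": 0, "rz": 0}, {"gripper": 8.7, "x": -0.15, "y": 0, "z": -10, "rx": 0, "ry": 0, "rz": 0}, {"gripper": 8.7, "x": -0.15, "y": 0, "z": -10, "rx": 0, "ry": 0, "rz": 0}])

```text
t: 8.1
position: [473.2, -309.7, 130.8]
orientation: [3.133, 0.008, 1.581]
force: [1.1, -0.4, 0.2]
grip_width: 81.2
gripper_force: 0.0
```

```bash
python3 - <<'E'
from h import *
print(delta((585.5,128.5,120,1.801,1)))
E
```

```text
{'x': np.float64(43.71), 'y': np.float64(11.66), 'z': np.float64(1.08), 'rz': np.float64(-12.6)}
```

Emit:
apply_moves(moves=[{"gripper": 8.7, "x": 43.7, "y": 11.5, "z": 0.5, "rx": 0, "ry": 0, "rz": -12.6}, {"gripper": 8.7, "x": 43.7, "y": 11.5, "z": 0.5, "rx": 0, "ry": 0, "rz": -12.6}, {"gripper": 8.7, "x": 43.7, "y": 11.5, "z": 0.5, "rx": 0, "ry": 0, "rz": -12.6}, {"gripper": 8.7, "x": 43.7, "y": 11.5, "z": 0.5, "rx": 0, "ry": 0, "rz": -12.6}, {"gripper": 8.7, "x": 43.7, "y": 11.5, "z": 0.5, "rx": 0, "ry": 0, "rz": -12.6}, {"gripper": 8.7, "x": 43.7, "y": 11.5, "z": 0.5, "rx": 0, "ry": 0, "rz": -12.6}, {"gripper": 8.7, "x": 43.7, "y": 11.5, "z": 0.5, "rx": 0, "ry": 0, "rz": -12.6}, {"gripper": 8.7, "x": 43.7, "y": 11.5, "z": 0.5, "rx": 0, "ry": 0, "rz": -12.6}, {"gripper": 8.7, "x": 43.7, "y": 11.5, "z": 0.5, "rx": 0, "ry": 0, "rz": -12.6}, {"gripper": 8.7, "x": 43.7, "y": 11.5, "z": 0.5, "rx": 0, "ry": 0, "rz": -12.6}])

```text
t: 9.1
position: [580.7, 137.0, 118.5]
orientation: [3.14, -0.002, 1.806]
force: [0.7, 1.0, 0.1]
grip_width: 87.0
gripper_force: 0.0
```

Emit:
apply_moves(moves=[{"gripper": 8.7, "x": 0, "y": 0, "z": 0, "rx": 0, "ry": 0, "rz": 0}, {"gripper": 8.7, "x": 0, "y": 0, "z": 0, "rx": 0, "ry": 0, "rz": 0}])

```text
t: 9.3
position: [579.9, 130.5, 118.2]
orientation: [-3.141, 0.0, 1.8]
force: [0.7, 0.0, 0.3]
grip_width: 87.3
gripper_force: 0.0
```

```bash
python3 - <<'E'
from h import *
p=bot.grab_frame("wrist"); save(p,"w3")
o=bot.get_obs(); print(o["position"],o["orientation"])
for s in bot.silhouettes(p,"ring_clamp"): print(s["conf"],s["point"],fit([(p,s["region"])],"ring_clamp",(585,128,.23)))
t=bot.grab_frame("top"); save(t,"t3")
a=cv2.imread("pics/w3.png");b=cv2.imread("pics/t3.png")[170:300,330:510]
cv2.imwrite("pics/c3.png",np.hstack([cv2.resize(a,(400,300)),cv2.resize(b,(400,300))]))
print(delta((585.5,128.5,11,1.801,1)))
E
```

```text
[579.95020093 130.02003672 118.34609262] [-3.14081504e+00  3.19285076e-04  1.79908327e+00]
0.87 [329.8, 237.7] (array([5.84923930e+02, 1.30161225e+02, 2.30867864e-01]), np.float64(0.9684790968894958))
{'x': np.float64(-0.25), 'y': np.float64(0.49), 'z': np.float64(10.76), 'rz': np.float64(-0.2)}
```

View pics/c3.png

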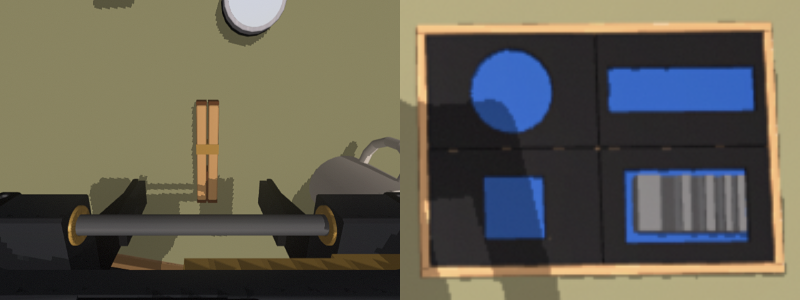

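The swage block sits within its recess. The clamp (wrist view, centre of the right half of the crop at 207,150) is about 5 mm off in tool y. I grasp it next.

Emit:
apply_moves(moves=[{"gripper": 8.7, "x": -0.1, "y": 0.5, "z": 5, "rx": 0, "ry": 0, "rz": 0}, {"gripper": 6, "x": -0.1, "y": 0.5, "z": 9, "rx": 0, "ry": 0, "rz": 0}, {"gripper": 6, "x": -0.1, "y": 0.5, "z": 10.3, "rx": 0, "ry": 0, "rz": 0}, {"gripper": 6, "x": -0.1, "y": 0.5, "z": 10.8, "rx": 0, "ry": 0, "rz": 0}, {"gripper": 1.5, "x": -0.1, "y": 0.5, "z": 10.8, "rx": 0, "ry": 0, "rz": 0}, {"gripper": 1.5, "x": -0.1, "y": 0.5, "z": 10.8, "rx": 0, "ry": 0, "rz": 0}, {"gripper": 1.5, "x": -0.1, "y": 0.5, "z": 10.8, "rx": 0, "ry": 0, "rz": 0}, {"gripper": 1.5, "x": -0.1, "y": 0.5, "z": 10.8, "rx": 0, "ry": 0, "rz": 0}, {"gripper": 1.5, "x": -0.1, "y": 0.5, "z": 10.8, "rx": 0, "ry": 0, "rz": 0}, {"gripper": 1.5, "x": -0.1, "y": 0.5, "z": 10.8, "rx": 0, "ry": 0, "rz": 0}], newtons=20)

```text
t: 10.45
position: [585.7, 131.7, 11.3]
orientation: [3.141, 0.0, 1.801]
force: [-0.6, 0.9, 1.5]
grip_width: 24.7
gripper_force: 20.0
```

Emit:
apply_moves(moves=[{"gripper": 1.5, "x": 0, "y": 0, "z": 0, "rx": 0, "ry": 0, "rz": 0}, {"gripper": 1.5, "x": 0, "y": 0, "z": -1, "rx": 0, "ry": 0, "rz": 0}, {"gripper": 1.5, "x": 0, "y": 0, "z": -3, "rx": 0, "ry": 0, "rz": 0}, {"gripper": 1.5, "x": 0, "y": 0, "z": -5.5, "rx": 0, "ry": 0, "rz": 0}, {"gripper": 1.5, "x": 0, "y": 0, "z": -7.5, "rx": 0, "ry": 0, "rz": 0}, {"gripper": 1.5, "x": 0, "y": 0, "z": -8, "rx": 0, "ry": 0, "rz": 0}, {"gripper": 1.5, "x": 0, "y": 0, "z": -8, "rx": 0, "ry": 0, "rz": 0}])

```text
t: 11.15
position: [586.1, 131.7, 91.7]
orientation: [3.14, 0.0, 1.8]
force: [-0.2, -0.5, -0.5]
grip_width: 24.8
gripper_force: 20.0
```

```bash
python3 - <<'E'
from h import *
p=bot.grab_frame("wrist"); save(p,"w4")
o=bot.get_obs(); print(o["position"],o["orientation"],o["force"])
for s in bot.silhouettes(p,"ring_clamp"): print(s["conf"],s["point"],fit([(p,s["region"])],"ring_clamp",(585,130,.23),o["position"][2]-11))
print(delta((575.5,-304.5,90,1.58,1)))
E
```

```text
[585.15000379 131.54036461  90.42412979] [-3.14148351e+00  4.30265967e-06  1.80036492e+00] [ 1.03227343  0.06162766 -0.51733023]
0.62 [321.3, 275.9] (array([5.85654709e+02, 1.30008021e+02, 2.32505874e-01]), np.float64(0.7645899057388306))
{'x': np.float64(-42.25), 'y': np.float64(-10.8), 'z': np.float64(-0.04), 'rz': np.float64(12.6)}
```

Emit:
apply_moves(moves=[{"gripper": 1.5, "x": -2, "y": -0.5, "z": 0, "rx": 0, "ry": 0, "rz": 1}, {"gripper": 1.5, "x": -6, "y": -1.5, "z": 0, "rx": 0, "ry": 0, "rz": 3}, {"gripper": 1.5, "x": -10.5, "y": -2.7, "z": 0, "rx": 0, "ry": 0, "rz": 5}, {"gripper": 1.5, "x": -15, "y": -3.8, "z": 0, "rx": 0, "ry": 0, "rz": 7}, {"gripper": 1.5, "x": -19.5, "y": -5, "z": 0, "rx": 0, "ry": 0, "rz": 9}, {"gripper": 1.5, "x": -24, "y": -6.1, "z": 0, "rx": 0, "ry": 0, "rz": 11}, {"gripper": 1.5, "x": -28.5, "y": -7.3, "z": 0, "rx": 0, "ry": 0, "rz": 12.6}, {"gripper": 1.5, "x": -33, "y": -8.4, "z": 0, "rx": 0, "ry": 0, "rz": 12.6}, {"gripper": 1.5, "x": -37.5, "y": -9.6, "z": 0, "rx": 0, "ry": 0, "rz": 12.6}, {"gripper": 1.5, "x": -40.5, "y": -10.3, "z": 0, "rx": 0, "ry": 0, "rz": 12.6}])

```text
t: 12.25
position: [575.6, -289.0, 88.8]
orientation: [-3.139, -0.001, 1.578]
force: [-0.2, 0.6, -0.9]
grip_width: 24.6
gripper_force: 20.0
```

```bash
python3 - <<'E'
from h import *
for i in range(3): bot.grab_frame("top");o=bot.get_obs();print(o["position"],o["grip_width"]); print(delta((575.5,-304.,23,1.58,1)))
E
```

```text
[ 575.52640088 -293.24455087   89.10663616] 24.851907713302587
{'x': np.float64(-1.08), 'y': np.float64(-0.01), 'z': np.float64(6.61), 'rz': np.float64(-0.2)}
[ 575.77169137 -290.34316394   88.91076206] 24.722065682555318
{'x': np.float64(-1.37), 'y': np.float64(-0.03), 'z': np.float64(6.59), 'rz': np.float64(-0.2)}
[ 575.86790742 -287.83369959   88.71991533] 24.760575340563268
{'x': np.float64(-1.62), 'y': np.float64(-0.05), 'z': np.float64(6.57), 'rz': np.float64(-0.2)}
```

Emit:
apply_moves(moves=[{"gripper": 1.5, "x": -1.6, "y": 0, "z": 0, "rx": 0, "ry": 0, "rz": 0}, {"gripper": 1.5, "x": -1.6, "y": 0, "z": 2, "rx": 0, "ry": 0, "rz": 0}, {"gripper": 1.5, "x": -1.6, "y": 0, "z": 4.2, "rx": 0, "ry": 0, "rz": 0}, {"gripper": 1.5, "x": -1.6, "y": 0, "z": 5.5, "rx": 0, "ry": 0, "rz": 0}, {"gripper": 1.5, "x": -1.6, "y": 0, "z": 6.2, "rx": 0, "ry": 0, "rz": 0}, {"gripper": 1.5, "x": -1.6, "y": 0, "z": 6.4, "rx": 0, "ry": 0, "rz": 0}, {"gripper": 1.5, "x": -1.6, "y": 0, "z": 6.5, "rx": 0, "ry": 0, "rz": 0}, {"gripper": 1.5, "x": -1.6, "y": 0, "z": 6.5, "rx": 0, "ry": 0, "rz": 0}])

```text
t: 13.2
position: [578.1, -302.5, 26.6]
orientation: [3.14, 0.001, 1.581]
force: [0.0, 0.6, -1.3]
grip_width: 24.7
gripper_force: 20.0
```

```bash
python3 - <<'E'
from h import *
p=bot.grab_frame("scene"); save(p,"s4")
cv2.imwrite("pics/c4.png",cv2.resize(cv2.imread("pics/s4.png")[220:440,80:380],None,fx=2,fy=2))
o=bot.get_obs();print(o["position"],o["force"],o["orientation"])
E
```

```text
[ 578.10503191 -302.6195758    26.76022351] [ 0.49468953  0.38168508 -0.98490022] [3.14016715e+00 9.91948195e-04 1.58059592e+00]
```

View pics/c4.png

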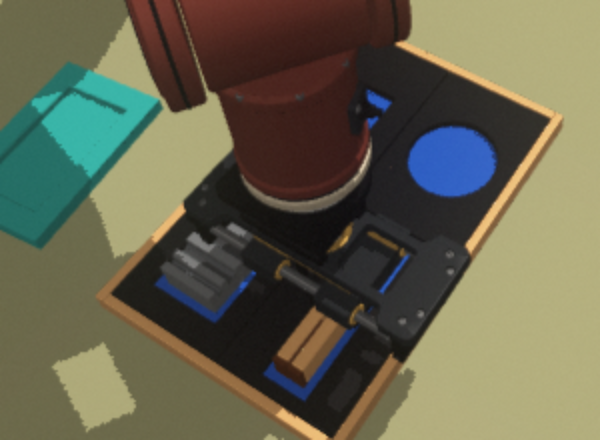

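Emit:
apply_moves(moves=[{"gripper": 1.5, "x": -0.1, "y": -0.1, "z": 0.2, "rx": 0, "ry": 0, "rz": 0}, {"gripper": 1.5, "x": -0.1, "y": -0.1, "z": 0.45, "rx": 0, "ry": 0, "rz": 0}, {"gripper": 1.5, "x": -0.1, "y": -0.1, "z": 0.45, "rx": 0, "ry": 0, "rz": 0}, {"gripper": 4, "x": -0.1, "y": -0.1, "z": 0.45, "rx": 0, "ry": 0, "rz": 0}, {"gripper": 4, "x": -0.1, "y": -0.1, "z": 0.45, "rx": 0, "ry": 0, "rz": 0}, {"gripper": 4, "x": -0.1, "y": -0.1, "z": 0.45, "rx": 0, "ry": 0, "rz": 0}, {"gripper": 4.5, "x": -0.1, "y": -0.1, "z": -1.5, "rx": 0, "ry": 0, "rz": 0}, {"gripper": 8.7, "x": -0.1, "y": -0.1, "z": -5, "rx": 0, "ry": 0, "rz": 0}, {"gripper": 8.7, "x": -0.1, "y": -0.1, "z": -9, "rx": 0, "ry": 0, "rz": 0}, {"gripper": 8.7, "x": -0.1, "y": -0.1, "z": -9.5, "rx": 0, "ry": 0, "rz": 0}])

```text
t: 14.25
position: [579.7, -305.4, 127.4]
orientation: [3.133, 0.006, 1.581]
force: [1.4, -1.0, -0.1]
grip_width: 61.5
gripper_force: 0.0
```

```bash
python3 - <<'E'
from h import *
for i in range(2): bot.grab_frame("top")
print(bot.get_obs()["position"],delta((592,293.5,120,1.8,1)))
E
```

```text
[ 577.68525682 -304.07352849  123.04820129] {'x': np.float64(59.74), 'y': np.float64(2.01), 'z': np.float64(0.3), 'rz': np.float64(-12.6)}
```

Emit:
apply_moves(moves=[{"gripper": 8.7, "x": 59.7, "y": 2, "z": 0, "rx": 0, "ry": 0, "rz": -12.6}, {"gripper": 8.7, "x": 59.7, "y": 2, "z": 0, "rx": 0, "ry": 0, "rz": -12.6}, {"gripper": 8.7, "x": 59.7, "y": 2, "z": 0, "rx": 0, "ry": 0, "rz": -12.6}, {"gripper": 8.7, "x": 59.7, "y": 2, "z": 0, "rx": 0, "ry": 0, "rz": -12.6}, {"gripper": 8.7, "x": 59.7, "y": 2, "z": 0, "rx": 0, "ry": 0, "rz": -12.6}, {"gripper": 8.7, "x": 59.7, "y": 2, "z": 0, "rx": 0, "ry": 0, "rz": -12.6}, {"gripper": 8.7, "x": 59.7, "y": 2, "z": 0, "rx": 0, "ry": 0, "rz": -12.6}, {"gripper": 8.7, "x": 59.7, "y": 2, "z": 0, "rx": 0, "ry": 0, "rz": -12.6}, {"gripper": 8.7, "x": 59.7, "y": 2, "z": 0, "rx": 0, "ry": 0, "rz": -12.6}, {"gripper": 8.7, "x": 59.7, "y": 2, "z": 0, "rx": 0, "ry": 0, "rz": -12.6}])

```text
t: 15.35
position: [586.6, 198.4, 118.3]
orientation: [-3.138, -0.0, 1.8]
force: [0.6, -0.1, 0.4]
grip_width: 87.0
gripper_force: 0.0
```

```bash
python3 - <<'E'
from h import *
for i in range(4): bot.grab_frame("top")
print(bot.get_obs()["position"],delta((592,293.5,120,1.8,1)))
E
```

```text
[586.62713138 197.5856612  118.38712754] {'x': np.float64(9.21), 'y': np.float64(2.73), 'z': np.float64(-0.16), 'rz': np.float64(0.2)}
```

Emit:
apply_moves(moves=[{"gripper": 8.7, "x": 9.2, "y": 2.7, "z": 0, "rx": 0, "ry": 0, "rz": 0}, {"gripper": 8.7, "x": 9.2, "y": 2.7, "z": 0, "rx": 0, "ry": 0, "rz": 0}, {"gripper": 8.7, "x": 9.2, "y": 2.7, "z": 0, "rx": 0, "ry": 0, "rz": 0}, {"gripper": 8.7, "x": 9.2, "y": 2.7, "z": 0, "rx": 0, "ry": 0, "rz": 0}, {"gripper": 8.7, "x": 9.2, "y": 2.7, "z": 0, "rx": 0, "ry": 0, "rz": 0}])

```text
t: 16.05
position: [593.5, 290.1, 119.7]
orientation: [-3.14, 0.001, 1.799]
force: [0.1, 0.0, 0.8]
grip_width: 86.7
gripper_force: 0.0
```

```bash
python3 - <<'E'
from h import *
p=bot.grab_frame("wrist"); save(p,"w5")
for s in bot.silhouettes(p,"round_block"): 
    a=fit([(p,s["region"])],"round_block",(592,293.5,0)); print(s["conf"],s["point"],a)
o=bot.get_obs();print(o["position"],delta((592,293.5,11,1.8,1)),delta((a[0][0],a[0][1],11,1.8,1)))
E
```

```text
0.87 [325.3, 235.3] (array([ 5.92150937e+02,  2.96141997e+02, -7.27762493e-02]), np.float64(0.9464877843856812))
[593.82161291 290.22002384 120.2486113 ] {'x': np.float64(0.36), 'y': np.float64(-0.1), 'z': np.float64(10.92), 'rz': np.float64(-0.1)} {'x': np.float64(0.61), 'y': np.float64(-0.03), 'z': np.float64(10.92), 'rz': np.float64(-0.1)}
```

View pics/w5.png

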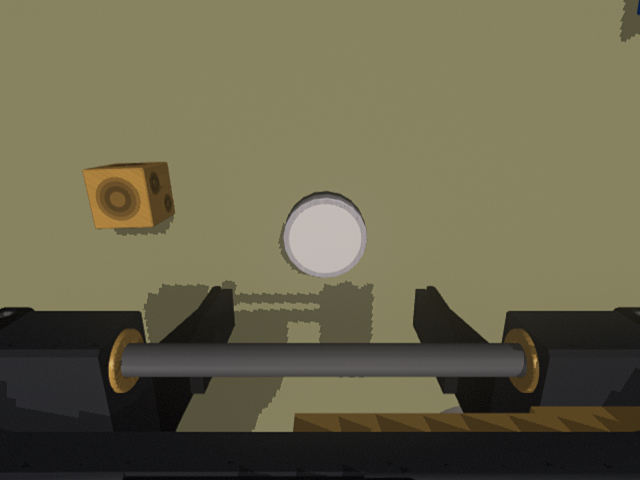

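The disc (325,236) is centred between the fingers in column, so I grasp it.

Emit:
apply_moves(moves=[{"gripper": 8.7, "x": 0.55, "y": 0, "z": 4, "rx": 0, "ry": 0, "rz": 0}, {"gripper": 8.7, "x": 0.55, "y": 0, "z": 8, "rx": 0, "ry": 0, "rz": 0}, {"gripper": 8.7, "x": 0.55, "y": 0, "z": 10.2, "rx": 0, "ry": 0, "rz": 0}, {"gripper": 8.7, "x": 0.55, "y": 0, "z": 10.9, "rx": 0, "ry": 0, "rz": 0}, {"gripper": 8.7, "x": 0.55, "y": 0, "z": 10.9, "rx": 0, "ry": 0, "rz": 0}, {"gripper": 5, "x": 0.55, "y": 0, "z": 10.9, "rx": 0, "ry": 0, "rz": 0}, {"gripper": 5, "x": 0.55, "y": 0, "z": 10.9, "rx": 0, "ry": 0, "rz": 0}, {"gripper": 5, "x": 0.55, "y": 0, "z": 10.9, "rx": 0, "ry": 0, "rz": 0}, {"gripper": 5, "x": 0.55, "y": 0, "z": 10.9, "rx": 0, "ry": 0, "rz": 0}, {"gripper": 5, "x": 0.55, "y": 0, "z": 10.9, "rx": 0, "ry": 0, "rz": 0}], newtons=50)

```text
t: 17.15
position: [592.9, 297.9, 12.7]
orientation: [3.14, -0.0, 1.8]
force: [-1.3, -0.1, 5.3]
grip_width: 60.1
gripper_force: 50.0
```

Emit:
apply_moves(moves=[{"gripper": 5, "x": 0, "y": 0, "z": 0, "rx": 0, "ry": 0, "rz": 0}, {"gripper": 5, "x": 0, "y": 0, "z": -1, "rx": 0, "ry": 0, "rz": 0}, {"gripper": 5, "x": 0, "y": 0, "z": -3, "rx": 0, "ry": 0, "rz": 0}, {"gripper": 5, "x": 0, "y": 0, "z": -5.5, "rx": 0, "ry": 0, "rz": 0}, {"gripper": 5, "x": 0, "y": 0, "z": -7.5, "rx": 0, "ry": 0, "rz": 0}, {"gripper": 5, "x": 0, "y": 0, "z": -8, "rx": 0, "ry": 0, "rz": 0}, {"gripper": 5, "x": 0, "y": 0, "z": -8, "rx": 0, "ry": 0, "rz": 0}])

```text
t: 17.85
position: [592.7, 297.9, 92.2]
orientation: [3.14, -0.0, 1.8]
force: [-0.8, 0.5, -4.1]
grip_width: 59.8
gripper_force: 50.0
```

```bash
python3 - <<'E'
from h import *
p=bot.grab_frame("wrist"); save(p,"w6")
o=bot.get_obs(); print(o["position"],o["force"])
for s in bot.silhouettes(p,"round_block"): print(s["conf"],s["point"],fit([(p,s["region"])],"round_block",o["position"][:2].tolist()+[0],o["position"][2]-11))
print(delta((573,-142,90,1.58,1)))
E
```

```text
[591.80852255 297.50278532  90.80979287] [ 0.47756143 -0.45283118 -4.82665422]
0.81 [325.5, 302.6] (array([ 5.92053156e+02,  2.95904355e+02, -8.20928036e-02]), np.float64(0.7246665954589844))
0.24 [106.6, 210.6] (array([591.80852255, 297.50278532,   0.        ]), np.float64(0.0))
{'x': np.float64(-42.36), 'y': np.float64(-11.78), 'z': np.float64(0.0), 'rz': np.float64(12.6)}
```

View pics/w6.png

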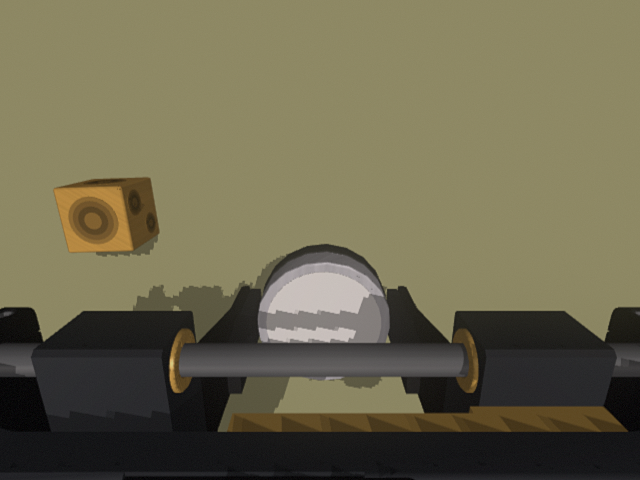

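The disc is held level between the fingers (centre 325,303). I carry it to the round recess.

Emit:
apply_moves(moves=[{"gripper": 5, "x": -2, "y": -0.6, "z": 0, "rx": 0, "ry": 0, "rz": 1}, {"gripper": 5, "x": -6, "y": -1.7, "z": 0, "rx": 0, "ry": 0, "rz": 3}, {"gripper": 5, "x": -10.5, "y": -3, "z": 0, "rx": 0, "ry": 0, "rz": 5}, {"gripper": 5, "x": -15, "y": -4.2, "z": 0, "rx": 0, "ry": 0, "rz": 7}, {"gripper": 5, "x": -19.5, "y": -5.5, "z": 0, "rx": 0, "ry": 0, "rz": 9}, {"gripper": 5, "x": -24, "y": -6.7, "z": 0, "rx": 0, "ry": 0, "rz": 11}, {"gripper": 5, "x": -28.5, "y": -8, "z": 0, "rx": 0, "ry": 0, "rz": 12.6}, {"gripper": 5, "x": -33, "y": -9.2, "z": 0, "rx": 0, "ry": 0, "rz": 12.6}, {"gripper": 5, "x": -37.5, "y": -10.5, "z": 0, "rx": 0, "ry": 0, "rz": 12.6}, {"gripper": 5, "x": -40.5, "y": -11.3, "z": 0, "rx": 0, "ry": 0, "rz": 12.6}])

```text
t: 18.95
position: [572.6, -125.9, 90.3]
orientation: [-3.139, 0.0, 1.578]
force: [1.0, 1.2, -4.7]
grip_width: 59.9
gripper_force: 50.0
```

```bash
python3 - <<'E'
from h import *
for i in range(6): bot.grab_frame("top")
o=bot.get_obs();print(o["position"],o["grip_width"]); print(delta((573,-141.,24,1.58,1)))
E
```

```text
[ 573.6202891  -121.64449946   90.63411182] 59.94396858938314
{'x': np.float64(-1.93), 'y': np.float64(-0.08), 'z': np.float64(6.66), 'rz': np.float64(0.0)}
```

Emit:
apply_moves(moves=[{"gripper": 5, "x": -1.9, "y": 0, "z": 0, "rx": 0, "ry": 0, "rz": 0}, {"gripper": 5, "x": -1.9, "y": 0, "z": 2, "rx": 0, "ry": 0, "rz": 0}, {"gripper": 5, "x": -1.9, "y": 0, "z": 4.2, "rx": 0, "ry": 0, "rz": 0}, {"gripper": 5, "x": -1.9, "y": 0, "z": 5.5, "rx": 0, "ry": 0, "rz": 0}, {"gripper": 5, "x": -1.9, "y": 0, "z": 6.2, "rx": 0, "ry": 0, "rz": 0}, {"gripper": 5, "x": -1.9, "y": 0, "z": 6.4, "rx": 0, "ry": 0, "rz": 0}, {"gripper": 5, "x": -1.9, "y": 0, "z": 6.5, "rx": 0, "ry": 0, "rz": 0}, {"gripper": 5, "x": -1.9, "y": 0, "z": 6.5, "rx": 0, "ry": 0, "rz": 0}])

```text
t: 20.05
position: [575.5, -141.5, 27.5]
orientation: [3.14, 0.001, 1.581]
force: [0.7, -0.2, -2.9]
grip_width: 59.7
gripper_force: 50.0
```

```bash
python3 - <<'E'
from h import *
p=bot.grab_frame("scene"); save(p,"s6")
cv2.imwrite("pics/c6.png",cv2.resize(cv2.imread("pics/s6.png")[220:440,80:380],None,fx=2,fy=2))
o=bot.get_obs();print(o["position"],o["force"],o["orientation"])
E
```

```text
[ 575.53134758 -141.60094787   27.66408953] [-0.52246551 -0.44795888 -3.40833723] [3.14001630e+00 6.32726834e-04 1.58061249e+00]
```

View pics/c6.png

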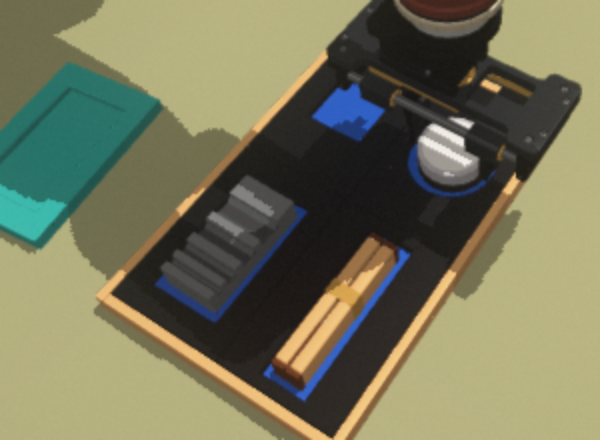

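The swage block and clamp are lying in their recesses, and the disc hangs over its blue circle. I lower it and release.

Emit:
apply_moves(moves=[{"gripper": 5, "x": 0, "y": -0.15, "z": 0.2, "rx": 0, "ry": 0, "rz": 0}, {"gripper": 5, "x": 0, "y": -0.15, "z": 0.4, "rx": 0, "ry": 0, "rz": 0}, {"gripper": 5, "x": 0, "y": -0.15, "z": 0.45, "rx": 0, "ry": 0, "rz": 0}, {"gripper": 7.3, "x": 0, "y": -0.15, "z": 0.45, "rx": 0, "ry": 0, "rz": 0}, {"gripper": 7.3, "x": 0, "y": -0.15, "z": 0.45, "rx": 0, "ry": 0, "rz": 0}, {"gripper": 7.3, "x": 0, "y": -0.15, "z": 0.45, "rx": 0, "ry": 0, "rz": 0}, {"gripper": 7.5, "x": 0, "y": -0.15, "z": -1.5, "rx": 0, "ry": 0, "rz": 0}, {"gripper": 8.7, "x": 0, "y": -0.15, "z": -5, "rx": 0, "ry": 0, "rz": 0}, {"gripper": 8.7, "x": 0, "y": -0.15, "z": -9, "rx": 0, "ry": 0, "rz": 0}, {"gripper": 8.7, "x": 0, "y": -0.15, "z": -9.5, "rx": 0, "ry": 0, "rz": 0}])

```text
t: 21.1
position: [577.1, -142.8, 128.0]
orientation: [3.132, 0.004, 1.58]
force: [0.3, 0.3, 0.9]
grip_width: 85.4
gripper_force: 0.0
```

```bash
python3 - <<'E'
from h import *
for i in range(4): bot.grab_frame("top")
print(bot.get_obs()["position"],delta((453,294.5,130,1.82,1)))
E
```

```text
[ 572.56782543 -141.10451815  120.5908397 ] {'x': np.float64(43.67), 'y': np.float64(-11.53), 'z': np.float64(-0.94), 'rz': np.float64(-13.7)}
```

Emit:
apply_moves(moves=[{"gripper": 8.7, "x": 43.7, "y": -11.5, "z": -1, "rx": 0, "ry": 0, "rz": -13.7}, {"gripper": 8.7, "x": 43.7, "y": -11.5, "z": -1, "rx": 0, "ry": 0, "rz": -13.7}, {"gripper": 8.7, "x": 43.7, "y": -11.5, "z": -1, "rx": 0, "ry": 0, "rz": -13.7}, {"gripper": 8.7, "x": 43.7, "y": -11.5, "z": -1, "rx": 0, "ry": 0, "rz": -13.7}, {"gripper": 8.7, "x": 43.7, "y": -11.5, "z": -1, "rx": 0, "ry": 0, "rz": -13.7}, {"gripper": 8.7, "x": 43.7, "y": -11.5, "z": -1, "rx": 0, "ry": 0, "rz": -13.7}, {"gripper": 8.7, "x": 43.7, "y": -11.5, "z": -1, "rx": 0, "ry": 0, "rz": -13.7}, {"gripper": 8.7, "x": 43.7, "y": -11.5, "z": -1, "rx": 0, "ry": 0, "rz": -13.7}, {"gripper": 8.7, "x": 43.7, "y": -11.5, "z": -1, "rx": 0, "ry": 0, "rz": -13.7}, {"gripper": 8.7, "x": 43.7, "y": -11.5, "z": -1, "rx": 0, "ry": 0, "rz": -13.7}])

```text
t: 22.3
position: [450.7, 298.9, 129.8]
orientation: [-3.138, -0.001, 1.825]
force: [-0.0, -0.7, -0.7]
grip_width: 87.3
gripper_force: 0.0
```

```bash
python3 - <<'E'
from h import *
for i in range(6): p=bot.grab_frame("wrist")
save(p,"w7")
for s in bot.silhouettes(p,"doming_cube"): 
    a=fit([(p,s["region"])],"doming_cube",(453,294.5,.25)); print(s["conf"],s["point"],a)
o=bot.get_obs();print(o["position"],o["dq"].round(2),delta((453,294.5,14,1.82,1)),delta((a[0][0],a[0][1],14,a[0][2]+np.pi/2,1)))
E
```

```text
0.59 [322.9, 235.4] (array([4.52606221e+02, 2.96047155e+02, 2.58119290e-01]), np.float64(0.953525722026825))
[454.36705226 292.91953707 131.130394  ] [-0.   -0.01 -0.    0.   -0.    0.  ] {'x': np.float64(0.19), 'y': np.float64(-0.09), 'z': np.float64(11.71), 'rz': np.float64(-0.2)} {'x': np.float64(0.35), 'y': np.float64(-0.09), 'z': np.float64(11.71), 'rz': np.float64(-0.7)}
```

View pics/w7.png

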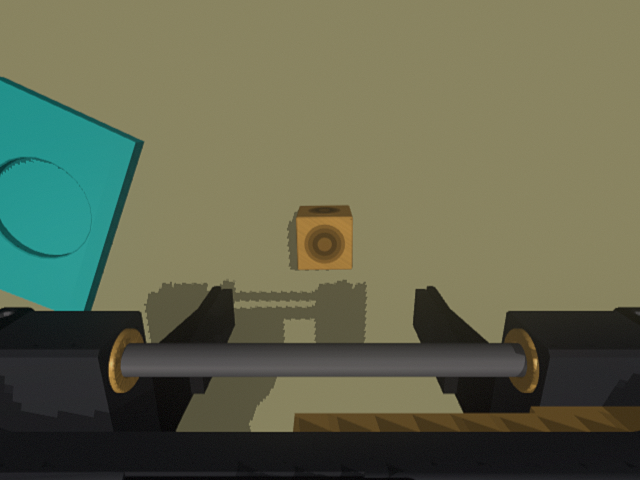

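The cube (324,238) is centred and square to the fingers. I grasp it.

Emit:
apply_moves(moves=[{"gripper": 8.7, "x": 0.3, "y": -0.05, "z": 4, "rx": 0, "ry": 0, "rz": -0.5}, {"gripper": 8.7, "x": 0.3, "y": -0.05, "z": 8, "rx": 0, "ry": 0, "rz": -0.5}, {"gripper": 8.7, "x": 0.3, "y": -0.05, "z": 11, "rx": 0, "ry": 0, "rz": -0.5}, {"gripper": 8.7, "x": 0.3, "y": -0.05, "z": 11.7, "rx": 0, "ry": 0, "rz": -0.5}, {"gripper": 3, "x": 0.3, "y": -0.05, "z": 11.7, "rx": 0, "ry": 0, "rz": -0.5}, {"gripper": 3, "x": 0.3, "y": -0.05, "z": 11.7, "rx": 0, "ry": 0, "rz": -0.5}, {"gripper": 3, "x": 0.3, "y": -0.05, "z": 11.7, "rx": 0, "ry": 0, "rz": -0.5}, {"gripper": 3, "x": 0.3, "y": -0.05, "z": 11.7, "rx": 0, "ry": 0, "rz": -0.5}, {"gripper": 3, "x": 0.3, "y": -0.05, "z": 11.7, "rx": 0, "ry": 0, "rz": -0.5}, {"gripper": 3, "x": 0.3, "y": -0.05, "z": 11.7, "rx": 0, "ry": 0, "rz": -0.5}])

```text
t: 23.65
position: [453.1, 297.5, 15.3]
orientation: [3.141, -0.0, 1.828]
force: [0.6, -0.3, 0.1]
grip_width: 46.8
gripper_force: 0.0
```

Emit:
apply_moves(moves=[{"gripper": 3, "x": 0, "y": 0, "z": 0, "rx": 0, "ry": 0, "rz": 0}, {"gripper": 3, "x": 0, "y": 0, "z": -1, "rx": 0, "ry": 0, "rz": 0}, {"gripper": 3, "x": 0, "y": 0, "z": -3, "rx": 0, "ry": 0, "rz": 0}, {"gripper": 3, "x": 0, "y": 0, "z": -5.5, "rx": 0, "ry": 0, "rz": 0}, {"gripper": 3, "x": 0, "y": 0, "z": -8, "rx": 0, "ry": 0, "rz": 0}, {"gripper": 3, "x": 0, "y": 0, "z": -8.5, "rx": 0, "ry": 0, "rz": 0}, {"gripper": 3, "x": 0, "y": 0, "z": -8.5, "rx": 0, "ry": 0, "rz": 0}])

```text
t: 24.35
position: [453.1, 297.4, 100.2]
orientation: [3.14, -0.0, 1.828]
force: [-0.5, 0.2, -5.9]
grip_width: 39.7
gripper_force: 50.0
```

```bash
python3 - <<'E'
from h import *
p=bot.grab_frame("wrist"); save(p,"w8")
o=bot.get_obs(); print(o["position"],o["force"])
for s in bot.silhouettes(p,"doming_cube"): print(s["conf"],s["point"],fit([(p,s["region"])],"doming_cube",o["position"][:2].tolist()+[.26],o["position"][2]-14))
print(delta((466,-144,100,1.58,1)))
E
```

```text
[452.15865245 296.97451843  98.91129161] [-0.41881313  0.24628085 -5.61328999]
0.82 [323.4, 299.3] (array([4.52105989e+02, 2.97410550e+02, 2.41352083e-01]), np.float64(0.6676540374755859))
{'x': np.float64(-42.98), 'y': np.float64(-9.83), 'z': np.float64(-0.19), 'rz': np.float64(14.2)}
```

View pics/w8.png

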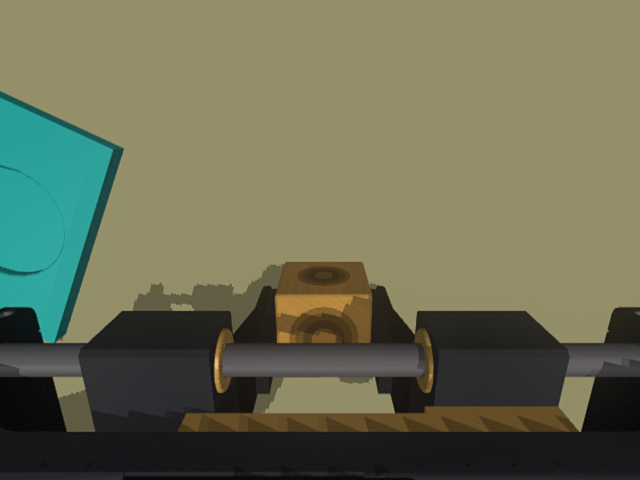

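The cube is held level (324,300). I carry it to the square recess.

Emit:
apply_moves(moves=[{"gripper": 3, "x": -2, "y": -0.5, "z": 0, "rx": 0, "ry": 0, "rz": 1}, {"gripper": 3, "x": -6, "y": -1.4, "z": 0, "rx": 0, "ry": 0, "rz": 3}, {"gripper": 3, "x": -10.5, "y": -2.4, "z": 0, "rx": 0, "ry": 0, "rz": 5}, {"gripper": 3, "x": -15, "y": -3.4, "z": 0, "rx": 0, "ry": 0, "rz": 7}, {"gripper": 3, "x": -19.5, "y": -4.5, "z": 0, "rx": 0, "ry": 0, "rz": 9}, {"gripper": 3, "x": -24, "y": -5.5, "z": 0, "rx": 0, "ry": 0, "rz": 11}, {"gripper": 3, "x": -28.5, "y": -6.5, "z": 0, "rx": 0, "ry": 0, "rz": 13}, {"gripper": 3, "x": -33, "y": -7.5, "z": 0, "rx": 0, "ry": 0, "rz": 14.2}, {"gripper": 3, "x": -37.5, "y": -8.6, "z": 0, "rx": 0, "ry": 0, "rz": 14.2}, {"gripper": 3, "x": -40.5, "y": -9.3, "z": 0, "rx": 0, "ry": 0, "rz": 14.2}])

```text
t: 25.45
position: [464.5, -120.6, 98.0]
orientation: [-3.139, -0.0, 1.579]
force: [1.2, 0.6, -4.9]
grip_width: 40.0
gripper_force: 50.0
```

```bash
python3 - <<'E'
from h import *
for i in range(6): bot.grab_frame("top")
o=bot.get_obs();print(o["position"],o["grip_width"]); print(delta((466,-144.,27,1.58,1)))
E
```

```text
[ 464.95557972 -116.92077337   98.37254967] 39.55785850283002
{'x': np.float64(-2.71), 'y': np.float64(0.08), 'z': np.float64(7.14), 'rz': np.float64(0.1)}
```

Emit:
apply_moves(moves=[{"gripper": 3, "x": -1.5, "y": 0.1, "z": 0, "rx": 0, "ry": 0, "rz": 0}, {"gripper": 3, "x": -2.7, "y": 0.1, "z": 2, "rx": 0, "ry": 0, "rz": 0}, {"gripper": 3, "x": -2.7, "y": 0.1, "z": 4.2, "rx": 0, "ry": 0, "rz": 0}, {"gripper": 3, "x": -2.7, "y": 0.1, "z": 5.7, "rx": 0, "ry": 0, "rz": 0}, {"gripper": 3, "x": -2.7, "y": 0.1, "z": 6.5, "rx": 0, "ry": 0, "rz": 0}, {"gripper": 3, "x": -2.7, "y": 0.1, "z": 6.8, "rx": 0, "ry": 0, "rz": 0}, {"gripper": 3, "x": -2.7, "y": 0.1, "z": 6.9, "rx": 0, "ry": 0, "rz": 0}, {"gripper": 3, "x": -2.7, "y": 0.1, "z": 6.9, "rx": 0, "ry": 0, "rz": 0}])

```text
t: 26.55
position: [467.9, -145.2, 31.4]
orientation: [3.14, 0.001, 1.581]
force: [0.5, -0.1, -5.5]
grip_width: 39.8
gripper_force: 50.0
```

```bash
python3 - <<'E'
from h import *
p=bot.grab_frame("scene"); save(p,"s8")
cv2.imwrite("pics/c8.png",cv2.resize(cv2.imread("pics/s8.png")[220:440,80:380],None,fx=2,fy=2))
o=bot.get_obs();print(o["position"],o["force"],o["orientation"])
E
```

```text
[ 468.00221087 -145.30268883   31.51338955] [ 0.26715894 -0.70352379 -6.24662034] [3.14018935e+00 7.42888735e-04 1.58085438e+00]
```

View pics/c8.png

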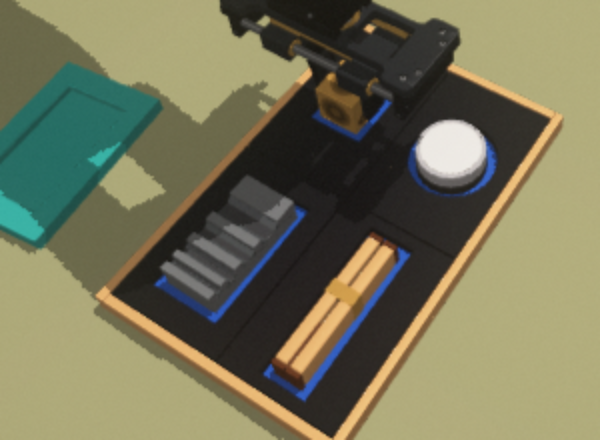

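The disc is down in its recess and the cube hangs over the square one. I lower it, release and rise clear.

Emit:
apply_moves(moves=[{"gripper": 3, "x": 0.05, "y": -0.15, "z": 0.3, "rx": 0, "ry": 0, "rz": 0}, {"gripper": 3, "x": 0.05, "y": -0.15, "z": 0.5, "rx": 0, "ry": 0, "rz": 0}, {"gripper": 3, "x": 0.05, "y": -0.15, "z": 0.55, "rx": 0, "ry": 0, "rz": 0}, {"gripper": 5.4, "x": 0.05, "y": -0.15, "z": 0.55, "rx": 0, "ry": 0, "rz": 0}, {"gripper": 5.4, "x": 0.05, "y": -0.15, "z": 0.55, "rx": 0, "ry": 0, "rz": 0}, {"gripper": 5.4, "x": 0.05, "y": -0.15, "z": 0.55, "rx": 0, "ry": 0, "rz": 0}, {"gripper": 5.6, "x": 0.05, "y": -0.15, "z": -1.5, "rx": 0, "ry": 0, "rz": 0}, {"gripper": 5.6, "x": 0.05, "y": -0.15, "z": -5, "rx": 0, "ry": 0, "rz": 0}, {"gripper": 8.7, "x": 0.05, "y": -0.15, "z": -9, "rx": 0, "ry": 0, "rz": 0}, {"gripper": 8.7, "x": 0.05, "y": -0.15, "z": -12, "rx": 0, "ry": 0, "rz": 0}])

```text
t: 27.6
position: [466.7, -145.0, 153.6]
orientation: [3.139, 0.001, 1.58]
force: [0.1, -0.3, 0.7]
grip_width: 65.0
gripper_force: 0.0
```

Emit:
apply_moves(moves=[{"gripper": 8.7, "x": 25, "y": -5, "z": 0, "rx": 0, "ry": 0, "rz": 0}, {"gripper": 8.7, "x": 25, "y": -5, "z": 0, "rx": 0, "ry": 0, "rz": 0}, {"gripper": 8.7, "x": 25, "y": -5, "z": 0, "rx": 0, "ry": 0, "rz": 0}, {"gripper": 8.7, "x": 25, "y": -5, "z": 0, "rx": 0, "ry": 0, "rz": 0}, {"gripper": 8.7, "x": 25, "y": -5, "z": 0, "rx": 0, "ry": 0, "rz": 0}, {"gripper": 8.7, "x": 25, "y": -5, "z": 0, "rx": 0, "ry": 0, "rz": 0}, {"gripper": 8.7, "x": 25, "y": -5, "z": 0, "rx": 0, "ry": 0, "rz": 0}])

```text
t: 28.3
position: [413.3, 106.2, 151.2]
orientation: [3.14, 0.0, 1.584]
force: [0.7, 0.4, 0.7]
grip_width: 86.9
gripper_force: 0.0
```

```bash
python3 - <<'E'
from h import *
t=bot.grab_frame("top"); s=bot.grab_frame("scene"); save(t,"t9"); save(s,"s9")
Q=dict(round_block=(573,-142,0),doming_cube=(466,-144,0),swage_block=(468,-307,0),ring_clamp=(575,-305,0))
for n,q in Q.items():
    for p in(t,s):
        for r in bot.silhouettes(p,n):
            if iou(p,r["region"],n,q,10)>.3:
                print(n,[(z,np.round(a,2).tolist(),round(b,3)) for z in(10,14,18) for a,b in[fit([(p,r["region"])],n,q,z)]]);break
a=cv2.resize(cv2.imread("pics/s9.png")[220:440,120:380],(420,355)); b=cv2.resize(cv2.imread("pics/t9.png")[170:300,330:510],(380,355))
cv2.imwrite("pics/c9.png",np.hstack([a,b]))
E
```

```text
round_block [(10, [573.65, -146.73, 0.21], np.float64(0.899)), (14, [573.48, -145.35, 0.09], np.float64(0.896)), (18, [572.46, -144.93, 0.1], np.float64(0.888))]
round_block [(10, [571.85, -144.85, 0.26], np.float64(0.932)), (14, [573.44, -147.47, 0.26], np.float64(0.922)), (18, [575.69, -149.18, 0.09], np.float64(0.913))]
doming_cube [(10, [466.3, -148.36, 0.02], np.float64(0.942)), (14, [465.73, -147.47, 0.04], np.float64(0.93)), (18, [465.55, -147.26, 0.01], np.float64(0.925))]
doming_cube [(10, [463.58, -146.0, 0.05], np.float64(0.914)), (14, [465.98, -149.17, 0.04], np.float64(0.906)), (18, [467.69, -150.36, 0.07], np.float64(0.896))]
swage_block [(10, [470.16, -308.14, 0.01], np.float64(0.962)), (14, [469.96, -307.69, 0.01], np.float64(0.959)), (18, [469.18, -306.18, 0.01], np.float64(0.949))]
swage_block [(10, [467.44, -305.74, 0.01], np.float64(0.938)), (14, [470.08, -306.97, -0.0], np.float64(0.932)), (18, [471.61, -308.05, 0.01], np.float64(0.926))]
ring_clamp [(10, [577.22, -307.18, 0.01], np.float64(0.925)), (14, [576.48, -307.35, 0.01], np.float64(0.92)), (18, [575.69, -303.5, 0.01], np.float64(0.919))]
ring_clamp [(10, [575.21, -305.9, 0.01], np.float64(0.955)), (14, [576.61, -307.07, 0.01], np.float64(0.948)), (18, [578.35, -308.14, 0.02], np.float64(0.944))]
```

View pics/c9.png

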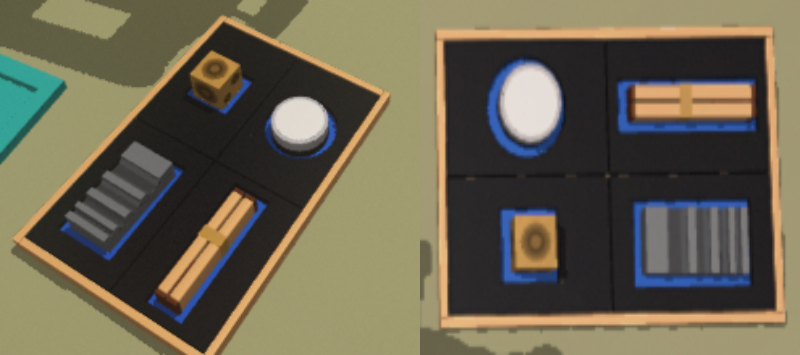

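All four tools sit in their recesses: the fits at floor height (z = 10 mm) are best in both views, and the centres are within about 4 mm. I hand in the job.

```bash
python3 -c "
from workcell import bot
print(bot.job_done())"
```

```text
the job is handed in; nothing more can be done
None
```

All four tools are back in the tray, right side up and down in their own recesses as far as both cameras show. I handed the job in at about 28 s of the 109 s allowed and left the mug, hammer and turquoise look-alikes alone; no verdict came back.

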